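# Feed the flat bar under the bench punch and plug in its guard key

### The job

Slide the aluminium flat bar along the bench, without lifting it off, into the guide lane and under the blue bridge of the bench punch until its leading end is right up against the red back stop. Then plug the yellow key plug fully home into the socket of the grey interlock box, so that the punch can be run. Let go of both and leave the other things on the bench where they are.

Things in the scene. Friction and masses are not known exactly. Their poses are not given: they have to be found in the camera images.
- bar: loose aluminium flat bar, 180 long (its x) x 76 wide (its y) x 15 thick, 0.4 to 0.8 kg, with a blue stripe across its middle and two black dots; it lies flat on the bench in front of the lane mouth. Origin: centre of the underside. At the start its +x end is the one nearer the punch (within about 20 degrees of the feed direction).
- press: bench punch bolted to the bench. Origin on the bench, on the lane's centre line under the middle of the bridge; x = feed direction, z up. Dark steel guide rails, 22 high, inner faces at y = +-42, run from x = -60 to +90; the lane has no floor, the bar slides on the bench. With the bar home its centre is at x = -20 and its trailing end (x = -110) still sticks out of the lane mouth.
- bridge (a point): centre of the underside of the blue bridge, 30 above the bench; axes as the punch. The bridge spans 35 either way along x and 88 either way along y; its top is 75 above the bench, the steel ram head on it 125
- stop_face (a point): point on the face of the red back stop (30 high), at x = +70 of the punch, on the lane's centre line, 7.5 above the bench; axes as the punch
- lane_mouth (a point): middle of the lane's mouth, 7.5 above the bench, at x = -92 of the punch, between the tips of the flared rail ends (22 high), which stand about 120 apart there and narrow to the rails 32 farther in; axes as the punch
- plug: loose yellow key plug, 75 high, 0.1 kg, standing upright on its black prong. From the bottom: prong 28 (x) x 44 (y) x 25 high; flange 42 x 58 from z = 25 to 37; grip block 24 (x) x 50 (y) from z = 37 to 75, to be pinched across its x. Origin: centre of the prong's underside. Turning it half round makes no difference.
- interlock: grey interlock box bolted to the bench, 90 x 90 x 45 high, with two green lamps along one edge of its top and a rectangular socket hole in the middle of its top. Origin: centre of the underside.
- socket (a point): centre of the socket hole's mouth, on top of the interlock box, 45 above the bench. The hole is 31 along this frame's x, 47 along its y, 30 deep, with a 4 lead-in chamfer. When the plug is home its flange rests on the box, and the prong's underside is 25 below this point.
- can: bystander: spray can with a green label, 66 dia. x 190 high, standing; origin: centre of the underside
- hammer: bystander: hammer lying on the bench, about 300 long; origin: underside
- magnet: bystander: red triangular welding magnet, about 95 x 95 x 30 high; origin: underside
- tape: bystander: orange tape measure, 70 x 40 x 65 high; origin: centre of the underside
- bin: bystander: open red plastic bin, 140 x 100 x 55 high; origin: centre of the underside
- blade: bystander: flat steel fan blade, 260 x 120 x 8, lying on the bench; origin: underside
Not all that is in view belongs to the job. There is more than one size of the interlock; the job needs the larger.

How it is judged:
By the outcome, as a careful person would: the job done as asked, in the order asked, and still so for the second after the job is handed in, with the robot touching nothing.
It also fails if it takes over 72 s, if anything falls off the work surface, if the arm or the gripper's body presses on something with over 40 N, if the wrist force passes 120 N, or if a joint passes its speed limit or range.

### The arm

A 6-joint arm with a two-finger parallel gripper is mounted at the origin on the work surface. World frame = base frame: x ahead of the robot, y to its left, z up, the work surface at z = 0. Lengths are in mm, angles in rad, forces in N, time in s.
With the tool pointing down it reaches from about 250 to 800 mm from the base axis. Payload 3.9 kg.
Tool frame: the origin (TCP) lies at the very end of the fingers, on their centre line; the grasp point (between the pads) lies 19 mm behind it; z points along the fingers, y is the line along which they close (so a half turn about z gives the same grasp; the last joint's range is limited). The gripper opens to 85 mm and grips with 20 to 120 N. Pads are 22 mm wide; open, the fingers measure 114 mm over their backs; the gripper's body (76 mm by 85 mm) begins 54 mm behind the grasp point. The pads swing forward as they close: fully open they stand 13 mm farther back than shut.
Start: joints at [-1.178, 0.26, -0.138, 1.173, 0, 1.571], TCP at [200.952, -485.009, 231.304] pointing down, gripper open.
Joint ranges: [-2.78, 2.78], [-0.83, 1.72], [-1.28, 1.37], [-1.9, 2.12], [-1.57, 1.48], [-3.14, 3.14]. Speed limits (rad/s): [2.57, 2.57, 3.14, 3.14, 3.14, 3.14].

### API

Orientations are given as a 3x3 rotation matrix whose columns are the frame's x, y, z axes.
In Python, from rig import sense, get_image, camera_params, close_job gives the robot as it stands.
- The arm moves only by the shell command python3 -m pendant 'ROWS' [FORCE]. ROWS is JSON, a list of rows, each an object of numbers: "rx", "ry", "rz": the turn, a rotation vector about the world's x, y, z in units of 5 degrees (1.0 is 5 degrees); "dx", "dy", "dz": the shift along the world's x, y, z in units of 50 mm (1.0 is 50 mm); "claw": the finger opening in mm, from 0 to 85.4. In form: [{"rx": .., "ry": .., "rz": .., "dx": .., "dy": .., "dz": .., "claw": ..}, ...]. A call has 1 to 5 rows; each row is the pose to reach, as a shift and turn from the pose commanded when the call began; what a row does not reach only later rows make up. A row lasts 1/10 s, in which the tool goes at most 50 mm and 8.59 degrees, less where a joint would pass 70% of its speed; a pose out of reach is approached as far as the arm can. A call with a gripper value outside its range is refused whole. The fingers move at their own pace and stop on an object; FORCE is the grip in N (left out, the last holds). Time passes only in rows, so rows that repeat a pose let the fingers close. It gives the time, the measured TCP pose, the force, the opening and the grip force at its end, in the units of the state.
- sense(): the state, without advancing time (a new reading comes with each control period).
- get_image(name): name is "scene" or "top" or "wrist"; returns the picture (420x560x3 uint8, red, green, blue); there is no depth.
- camera_params(name): a dict with "mtx" (3x3 intrinsics, pixels), "D" ([k1, k2, p1, p2, k3] as OpenCV has them; the pictures are not rectified), "rvec" (rotation vector, rad) and "tvec" (3), from world to camera coordinates, as OpenCV has them; the wrist camera has in their place "T_tool_cam" (4x4, takes a point from camera to tool coordinates, whose origin is the TCP and whose axes are the flange's). Camera axes: x right, y down, z forward; pixel columns grow to the right and rows downward; lengths in mm; the calibration is good to about 2 mm. A picture is of the moment at which its call begins: read the wrist's pose just before it. camera_params takes no time and is no camera call.
- close_job(): hands the job in; it is judged then, once.
The state is a dict: "time_s": time; "joints": joint angles; "joint_velocities": joint speeds; "tau": joint torques, N m; "eef_pos": TCP position; "tool_rot": TCP orientation; "contact_force": force on the tool from outside, world axes, zero at the start; "moment": the same for the moment, N m; "finger_gap": finger opening in mm; "gripper_force": force on a finger pad.
Only numpy, scipy, OpenCV 4.12 (cv2) and the standard library are available. Lean on these libraries where they do the work, as an engineer would, in place of code of your own. Each camera call takes 0.05 s, during which the arm holds its last target. There are 200 camera calls.

## Working session

There is one attempt and no reset: what is moved stays moved. The work goes in short steps, Python scripts to look and compute and a shell command to move; the robot and the scene stay as the last step left them, time stands still between calls to the robot, and variables do not carry over. Pictures are saved under pics/ and viewed, at most 10 in all, crops included, and the job is handed in when it is done.

```bash
ls; mkdir -p pics
python3 - <<'E'
from rig import *
import cv2,numpy as np
for n in("scene","top"):
    cv2.imwrite(f"pics/{n}0.png",get_image(n)[:,:,::-1]); p=camera_params(n); R=cv2.Rodrigues(np.array(p['rvec'],float))[0]
    print(n,np.round(-R.T@np.array(p['tvec']).ravel()),np.round(R,2).tolist(),p['mtx'][0][0],p['D'])
print(camera_params("wrist")); s=sense();print(s['tool_rot'],s['time_s'],s['finger_gap'])
E
```

```text
pics
scene [ 1368. -1020.   923.] [[0.76, 0.65, 0.02], [0.36, -0.4, -0.84], [-0.54, 0.65, -0.54]] 498.61799418738445 [-0.09270808  0.          0.          0.          0.        ]
top [ 421.   23. 1277.] [[0.03, -1.0, 0.01], [-1.0, -0.03, -0.08], [0.08, -0.0, -1.0]] 471.9879972049502 [-0.13680071  0.          0.          0.          0.        ]
{'mtx': array([[314.2552498 ,   0.        , 280.72883225],
       [  0.        , 314.2552498 , 211.15041338],
       [  0.        ,   0.        ,   1.        ]]), 'D': array([-0.06735013,  0.        ,  0.        ,  0.        ,  0.        ]), 'T_tool_cam': array([[-1.02501249e-03, -9.59871795e-01, -2.80437314e-01,
         7.24645974e+01],
       [ 9.99999427e-01, -1.07058056e-03,  9.30039736e-06,
         4.31473964e-01],
       [-3.09157926e-04, -2.80437144e-01,  9.59872342e-01,
        -1.42969048e+02],
       [ 0.00000000e+00,  0.00000000e+00,  0.00000000e+00,
         1.00000000e+00]])}
[[ 9.23839068e-01  3.82780499e-01 -6.82825929e-04]
 [ 3.82781108e-01 -9.23837603e-01  1.64538829e-03]
 [-9.97717401e-07 -1.78144685e-03 -9.99998413e-01]] 0.1 85.69239529657656
```

View pics/top0.png

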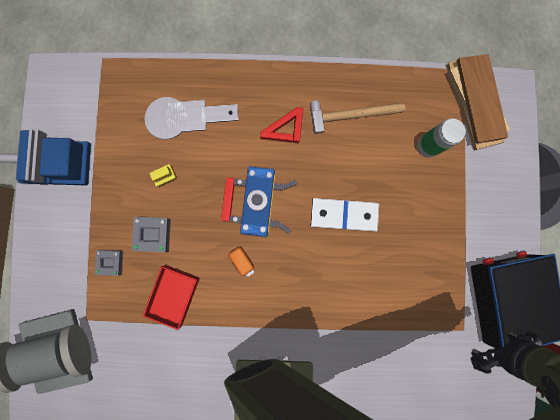

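View pics/scene0.png

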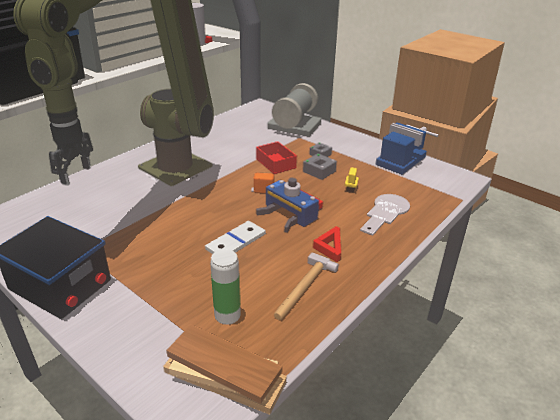

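The top view shows the bar at (345,215), the punch at (257,200) with its red stop on the left at (228,200), so the feed runs to image left (+y), and the plug at (162,175).

Possible mix-ups:
- **Interlock:** large grey box (151,234) or small grey box (109,262). I choose the larger, (151,234).
- **Bar:** white bar with stripe (345,215) or fan blade (190,116). I choose (345,215).
- **Plug:** yellow block (162,175) or orange tape (242,261). I choose (162,175).
- **Red stop:** (228,200), versus the magnet (285,125) and the bin (172,297).

```bash
cat > h.py <<'E'
from rig import *
import cv2,numpy as np
def cam(n,s=None):
    p=camera_params(n);K=np.array(p['mtx']);D=np.array(p['D'])
    if n=="wrist":
        s=s or sense();T=np.eye(4);T[:3,:3]=s['tool_rot'];T[:3,3]=s['eef_pos'];T=T@np.array(p['T_tool_cam']);return K,D,T[:3,:3],T[:3,3]
    R=cv2.Rodrigues(np.array(p['rvec'],float))[0];return K,D,R.T,-R.T@np.array(p['tvec'],float).ravel()
def rays(c,px):
    u=cv2.undistortPoints(np.array(px,float).reshape(-1,1,2),c[0],c[1]).reshape(-1,2)
    return np.c_[u,np.ones(len(u))]@c[2].T
def on(c,px,z):
    d=rays(c,px);return c[3]+d*((z-c[3][2])/d[:,2])[:,None]
def tri(c1,p1,c2,p2):
    out=[]
    for a,b in zip(rays(c1,p1),rays(c2,p2)):
        t=np.linalg.lstsq(np.c_[a,-b],c2[3]-c1[3],rcond=None)[0];A=c1[3]+a*t[0];B=c2[3]+b*t[1];out.append(np.r_[(A+B)/2,np.linalg.norm(A-B)])
    return np.array(out)
def proj(c,P):
    R=c[2].T;return cv2.projectPoints(np.array(P,float).reshape(-1,3),cv2.Rodrigues(R)[0],-R@c[3],c[0],c[1])[0].reshape(-1,2)
def blobs(mask,amin=30):
    cs=cv2.findContours(mask.astype(np.uint8),cv2.RETR_EXTERNAL,cv2.CHAIN_APPROX_NONE)[0]
    return sorted([k for k in cs if cv2.contourArea(k)>amin],key=cv2.contourArea,reverse=True)
def rect(c,k,z):  # min-area rect of a contour cast on plane z: centre, sizes, long-axis angle deg
    P=on(c,k.reshape(-1,2),z)[:,:2].astype(np.float32);r=cv2.minAreaRect(P);b=cv2.boxPoints(r)
    e=[b[1]-b[0],b[2]-b[1]];e.sort(key=np.linalg.norm);a=np.degrees(np.arctan2(e[1][1],e[1][0]))%180
    return np.round([*r[0],np.linalg.norm(e[1]),np.linalg.norm(e[0]),a],1)
def hsv(im): return cv2.cvtColor(im,cv2.COLOR_RGB2HSV)
E
python3 - <<'E'
from h import *
im=cv2.imread("pics/top0.png")[:,:,::-1].copy();H=hsv(im);c=cam("top")
def roi(m,x0,x1,y0,y1):
    z=np.zeros(m.shape,bool);z[y0:y1,x0:x1]=m[y0:y1,x0:x1];return z
h,s,v=H[...,0],H[...,1],H[...,2]
print("bar",[rect(c,k,15) for k in blobs(roi((s<60)&(v>150)|((h>100)&(h<130)),300,390,185,240),200)])
print("bridge",[rect(c,k,75) for k in blobs(roi((h>100)&(h<125)&(s>120),225,285,155,245),100)])
print("stop",[rect(c,k,30) for k in blobs(roi(((h<6)|(h>174))&(s>150),215,240,165,235),50)])
print("plug",[rect(c,k,75) for k in blobs(roi((h>22)&(h<33)&(s>120)&(v>180),140,185,155,195),20)])
print("box",[rect(c,k,45) for k in blobs(roi((s<40),125,175,205,260),50)])
b=cv2.resize(im[145:290,85:300],None,fx=3.6,fy=3.6,interpolation=cv2.INTER_CUBIC);cv2.imwrite("pics/crop.png",b[:,:,::-1])
E
```

```text
bar [array([ 500.5, -177.8,  180.6,   78.2,   87.4])]
bridge [array([524.3,  57.7, 173.3,  68.1, 175.3])]
stop [array([531. , 137.4, 115.3,  23.8, 175. ])]
plug [array([584.5, 306.4,  58. ,  39.5, 116. ])]
box [array([431.8, 336.5,  97.5,  89.6,  90.1])]
```

View pics/crop.png

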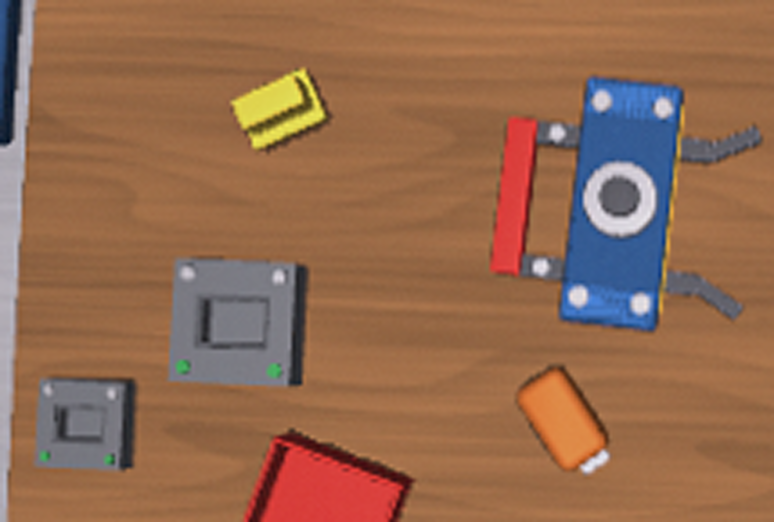

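```bash
R='import rig'; 
python3 -m pendant '[{"rz":6.3,"dx":3.1,"dy":3.6,"dz":0.5},{"rz":6.3,"dx":3.1,"dy":3.6,"dz":0.5},{"rz":6.3,"dx":3.1,"dy":3.6,"dz":0.5},{"rz":6.3,"dx":3.1,"dy":3.6,"dz":0.5},{"rz":6.3,"dx":3.1,"dy":3.6,"dz":0.5}]'
python3 -m pendant '[{"rz":6.3,"dx":3.1,"dy":3.6,"dz":0.5},{"rz":6.3,"dx":3.1,"dy":3.6,"dz":0.5},{"rz":6.3,"dx":3.1,"dy":3.6,"dz":0.5},{"rz":6.3,"dx":3.1,"dy":3.6,"dz":0.5},{"rz":6.3,"dx":3.1,"dy":3.6,"dz":0.5}]'
cat > w.py <<'E'
import sys,pickle
from h import *
s=sense();im=get_image("wrist");n=sys.argv[1];cv2.imwrite(f"pics/{n}.png",im[:,:,::-1]);pickle.dump(cam("wrist",s),open(f"pics/{n}.pkl","wb"))
print(n,s['time_s'],np.round(s['eef_pos'],1),np.round(s['tool_rot'],3).tolist(),np.round(s['contact_force'],1))
E
python3 w.py w1
```

```text
w1 0.1 [ 200.7 -484.4  230.5] [[0.924, 0.383, -0.001], [0.383, -0.924, 0.002], [-0.0, -0.002, -1.0]] [-0.4 -0.   0.2]invalid input
invalid input
```

View pics/w1.png

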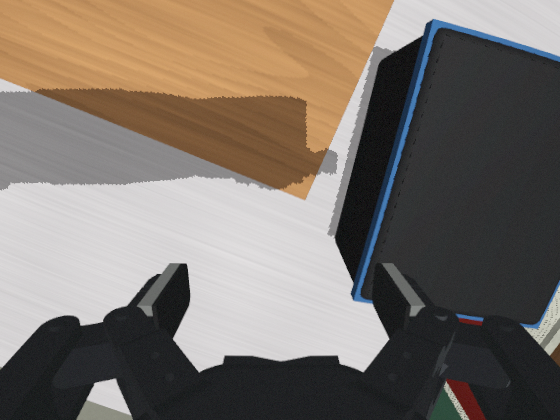

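The picture was taken at the start pose, because the moves were refused. It shows only the bench and the black box at right (450,170). The rows probably need all seven keys.

```bash
python3 -m pendant '[{"rx":0,"ry":0,"rz":1.26,"dx":0.62,"dy":0.72,"dz":0.1,"claw":45},{"rx":0,"ry":0,"rz":2.52,"dx":1.24,"dy":1.44,"dz":0.2,"claw":45},{"rx":0,"ry":0,"rz":3.78,"dx":1.86,"dy":2.16,"dz":0.3,"claw":45},{"rx":0,"ry":0,"rz":5.04,"dx":2.48,"dy":2.88,"dz":0.4,"claw":45},{"rx":0,"ry":0,"rz":6.3,"dx":3.1,"dy":3.6,"dz":0.5,"claw":45}]'
python3 -m pendant '[{"rx":0,"ry":0,"rz":1.26,"dx":0.62,"dy":0.72,"dz":0.1,"claw":45},{"rx":0,"ry":0,"rz":2.52,"dx":1.24,"dy":1.44,"dz":0.2,"claw":45},{"rx":0,"ry":0,"rz":3.78,"dx":1.86,"dy":2.16,"dz":0.3,"claw":45},{"rx":0,"ry":0,"rz":6.3,"dx":3.1,"dy":3.6,"dz":0.5,"claw":45},{"rx":0,"ry":0,"rz":6.3,"dx":3.1,"dy":3.6,"dz":0.5,"claw":45}]'
python3 w.py w2
```

```text
time_s: 0.65
eef_pos: [356.7, -303.4, 256.3]
tool_rot: [[0.584, 0.811, -0.0], [0.811, -0.584, 0.0], [0.0, -0.0, -1.0]]
contact_force: [0.0, -0.6, -0.1]
finger_gap: 44.6
gripper_force: 0.0
time_s: 1.15
eef_pos: [512.0, -123.0, 281.4]
tool_rot: [[0.074, 0.997, -0.0], [0.997, -0.074, -0.0], [-0.0, -0.0, -1.0]]
contact_force: [0.7, -2.1, -0.3]
finger_gap: 44.8
gripper_force: 0.0
w2 1.15 [ 512.  -123.   281.4] [[0.074, 0.997, -0.0], [0.997, -0.074, -0.0], [-0.0, -0.0, -1.0]] [ 0.7 -2.1 -0.3]
```

View pics/w2.png

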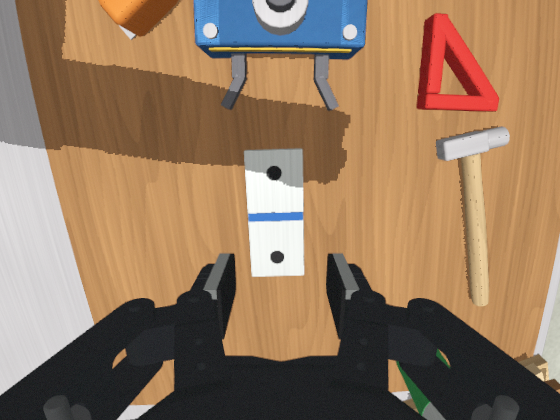

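Bar corners are (246,150), (302,149), (304,275) and (251,276), with dots at (274,173) and (277,257). The bridge's front bolts are at (209,31) and (350,32), and the flared rails end at (230,105) and (332,105).

Run:
```python
from h import *
import pickle
c=pickle.load(open("pics/w2.pkl","rb"));im=cv2.imread("pics/w2.png")[:,:,::-1].copy();H=hsv(im);h,s,v=[H[...,i].astype(int) for i in range(3)]
t=cv2.imread("pics/top0.png")[:,:,::-1].copy();T=cv2.cvtColor(t,cv2.COLOR_RGB2GRAY);ct=cam("top")
m=((s<60)&(v>100))|((h>100)&(h<130)&(s>80));z=np.zeros(m.shape,bool);z[140:285,238:312]=m[140:285,238:312]
k=blobs(z,500)[0];print("bar",rect(c,k,15))
G=cv2.cvtColor(im,cv2.COLOR_RGB2GRAY)
def cen(M,x0,x1,y0,y1):
    a=M[y0:y1,x0:x1];q=np.argwhere(a);return [q[:,1].mean()+x0,q[:,0].mean()+y0]
pw=[cen(G<60,262,287,163,185),cen(G<60,265,290,247,268)]
pt=[cen(T<90,316,330,206,219),cen(T<90,360,374,209,222)]
print("dots tri",np.round(tri(c,pw,ct,pt),1).tolist())
W=(s<60)&(v>150)
bw=[cen(W,200,220,22,42),cen(W,340,360,22,42)]
Ht=hsv(t);Wt=(Ht[...,1]<60)&(Ht[...,2]>150)
# top: right-hand bolts of bridge (mouth side): approx crop (640,302)->, (663,106)
f=lambda x,y:(int(85+x/3.6),int(145+y/3.6))
bt=[]
for x,y in((640,302),(663,106),(577,295),(601,100)):
    a,b=f(x,y);bt.append(cen(Wt,a-4,a+5,b-4,b+5))
print("bolts tri",np.round(tri(c,bw,ct,bt[:2]),1).tolist())
B=on(ct,bt,75)[:,:2];print("bolts top@75",np.round(B,1).tolist(),B.mean(0))
# rails: dark pixels in straight section, rows 58..75
for y in (58,64,70,76,84,92,100):
    r=G[y,215:345];xs=np.where((r<115)&(s[y,215:345]<50))[0]+215
    print(y,xs.min(),xs.max(),[int(x) for x in (xs[xs<280].max(),xs[xs>280].min())],np.round(on(c,[[xs[xs<280].max()+.5,y],[xs[xs>280].min()-.5,y]],22)[:,:2],1).tolist())
```

```text
bar [ 501.7 -177.8  181.5   76.7   87.6]
dots tri [[504.1, -119.3, 3.1, 1.0], [498.8, -237.3, 16.4, 1.8]]
bolts tri [[453.7, 42.1, 76.7, 0.2], [593.4, 29.6, 79.1, 1.2]]
bolts top@75 [[453.8, 42.1], [593.4, 29.9], [457.0, 85.9], [597.1, 73.7]] [525.34251451  57.90895195]
58 244 329 [245, 314] [[482.3, 22.5], [562.7, 16.4]]
64 245 315 [245, 314] [[481.7, 15.8], [562.4, 9.7]]
70 245 315 [245, 314] [[481.0, 9.0], [562.0, 3.0]]
76 245 315 [245, 314] [[480.3, 2.3], [561.7, -3.8]]
84 241 317 [243, 316] [[477.0, -6.6], [563.6, -13.1]]
92 227 321 [239, 319] [[471.2, -15.4], [566.8, -22.6]]
100 223 325 [235, 324] [[465.4, -24.3], [572.4, -32.3]]
```

```bash
python3 -m pendant '[{"rx":0,"ry":0,"rz":-0.15,"dx":-0.1,"dy":-0.9,"dz":-0.2,"claw":40},{"rx":0,"ry":0,"rz":-0.15,"dx":-0.2,"dy":-1.8,"dz":-0.4,"claw":40},{"rx":0,"ry":0,"rz":-0.15,"dx":-0.3,"dy":-2.7,"dz":-0.6,"claw":40},{"rx":0,"ry":0,"rz":-0.15,"dx":-0.36,"dy":-3.49,"dz":-1,"claw":40},{"rx":0,"ry":0,"rz":-0.15,"dx":-0.36,"dy":-3.49,"dz":-1.8,"claw":40}]'
python3 -m pendant '[{"rx":0,"ry":0,"rz":0,"dx":0,"dy":0,"dz":-0.9,"claw":40},{"rx":0,"ry":0,"rz":0,"dx":0,"dy":0,"dz":-1.8,"claw":40},{"rx":0,"ry":0,"rz":0,"dx":0,"dy":0,"dz":-2.7,"claw":40},{"rx":0,"ry":0,"rz":0,"dx":0,"dy":0,"dz":-3.3,"claw":40},{"rx":0,"ry":0,"rz":0,"dx":0,"dy":0,"dz":-3.4,"claw":40}]'
python3 -m pendant '[{"rx":0,"ry":0,"rz":0,"dx":0,"dy":0,"dz":-0.15,"claw":40},{"rx":0,"ry":0,"rz":0,"dx":0,"dy":0,"dz":-0.25,"claw":40},{"rx":0,"ry":0,"rz":0,"dx":0,"dy":0,"dz":-0.33,"claw":40},{"rx":0,"ry":0,"rz":0,"dx":0,"dy":0,"dz":-0.33,"claw":40}]'
```

```text
time_s: 1.7
eef_pos: [494.5, -305.7, 192.7]
tool_rot: [[0.097, 0.995, 0.006], [0.995, -0.097, -0.006], [-0.005, 0.006, -1.0]]
contact_force: [1.4, 0.2, -0.3]
finger_gap: 40.1
gripper_force: 0.0
time_s: 2.2
eef_pos: [489.1, -297.5, 17.0]
tool_rot: [[0.092, 0.996, -0.008], [0.996, -0.092, 0.005], [0.004, -0.008, -1.0]]
contact_force: [-0.9, 1.4, -0.1]
finger_gap: 40.1
gripper_force: 0.0
time_s: 2.6
eef_pos: [493.6, -299.9, 5.6]
tool_rot: [[0.091, 0.996, 0.001], [0.996, -0.091, -0.001], [-0.001, 0.001, -1.0]]
contact_force: [0.0, 0.6, 0.7]
finger_gap: 40.0
gripper_force: 0.0
```

```bash
python3 -m pendant '[{"rx":0,"ry":0,"rz":0.04,"dx":0.01,"dy":0.12,"dz":-0.05,"claw":40},{"rx":0,"ry":0,"rz":0.04,"dx":0.03,"dy":0.28,"dz":-0.05,"claw":40},{"rx":0,"ry":0,"rz":0.04,"dx":0.04,"dy":0.44,"dz":-0.05,"claw":40},{"rx":0,"ry":0,"rz":0.04,"dx":0.05,"dy":0.6,"dz":-0.05,"claw":40},{"rx":0,"ry":0,"rz":0.04,"dx":0.07,"dy":0.8,"dz":-0.05,"claw":40}]'
python3 -m pendant '[{"rx":0,"ry":0,"rz":0,"dx":0.02,"dy":0.2,"dz":0,"claw":40},{"rx":0,"ry":0,"rz":0,"dx":0.03,"dy":0.4,"dz":0,"claw":40},{"rx":0,"ry":0,"rz":0,"dx":0.05,"dy":0.6,"dz":0,"claw":40},{"rx":0,"ry":0,"rz":0,"dx":0.07,"dy":0.8,"dz":0,"claw":40},{"rx":0,"ry":0,"rz":0,"dx":0.09,"dy":1.0,"dz":0,"claw":40}]'
python3 w.py w3
```

```text
time_s: 3.1
eef_pos: [496.6, -259.5, 2.6]
tool_rot: [[0.088, 0.996, 0.0], [0.996, -0.088, -0.002], [-0.002, 0.0, -1.0]]
contact_force: [-1.1, -2.7, 0.9]
finger_gap: 40.1
gripper_force: 1.7
time_s: 3.6
eef_pos: [501.3, -209.0, 2.6]
tool_rot: [[0.088, 0.996, 0.0], [0.996, -0.088, -0.001], [-0.001, 0.001, -1.0]]
contact_force: [-0.2, -3.7, 2.5]
finger_gap: 39.9
gripper_force: 2.1
w3 3.6 [ 501.3 -209.     2.6] [[0.088, 0.996, 0.0], [0.996, -0.088, -0.001], [-0.001, 0.001, -1.0]] [-0.2 -3.7  2.5]
```

View pics/w3.png

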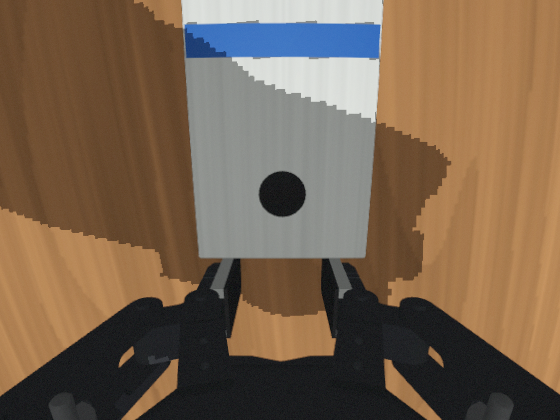

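The bar sits square on both fingers, with its dot centred at (282,194) and its trailing edge at row 258. I'll keep pushing.

```bash
python3 -m pendant '[{"rx":0,"ry":0,"rz":0,"dx":0.02,"dy":0.2,"dz":0,"claw":40},{"rx":0,"ry":0,"rz":0,"dx":0.03,"dy":0.4,"dz":0,"claw":40},{"rx":0,"ry":0,"rz":0,"dx":0.05,"dy":0.6,"dz":0,"claw":40},{"rx":0,"ry":0,"rz":0,"dx":0.07,"dy":0.8,"dz":0,"claw":40},{"rx":0,"ry":0,"rz":0,"dx":0.08,"dy":1.0,"dz":0,"claw":40}]'
python3 -m pendant '[{"rx":0,"ry":0,"rz":0,"dx":0.02,"dy":0.2,"dz":0,"claw":40},{"rx":0,"ry":0,"rz":0,"dx":0.03,"dy":0.4,"dz":0,"claw":40},{"rx":0,"ry":0,"rz":0,"dx":0.05,"dy":0.6,"dz":0,"claw":40},{"rx":0,"ry":0,"rz":0,"dx":0.07,"dy":0.8,"dz":0,"claw":40},{"rx":0,"ry":0,"rz":0,"dx":0.08,"dy":1.0,"dz":0,"claw":40}]'
python3 - <<'E'
from h import *
s=sense();c=cam("wrist",s);im=get_image("wrist");cv2.imwrite("pics/w4.png",im[:,:,::-1]);G=cv2.cvtColor(im,cv2.COLOR_RGB2GRAY);H=hsv(im)
m=H[...,1]<50
e=[]
for x in(270,282,294):
    r=np.where(m[200:300,x])[0]+200; e.append([x,r[r<290].max()+.5])
P=on(c,e,15)[:,:2];print(e,np.round((P-[525.3,57.9])@np.array([[.0872,-.9962],[.9962,.0872]]),1),"tcp",np.round((np.array(s['eef_pos'][:2])-[525.3,57.9])@np.array([[.0872,-.9962],[.9962,.0872]]),1))
E
```

```text
time_s: 4.15
eef_pos: [505.0, -158.6, 2.2]
tool_rot: [[0.088, 0.996, -0.0], [0.996, -0.088, 0.0], [0.0, -0.0, -1.0]]
contact_force: [-1.1, -3.2, 0.6]
finger_gap: 40.2
gripper_force: 1.7
time_s: 4.65
eef_pos: [509.0, -108.6, 2.2]
tool_rot: [[0.088, 0.996, -0.0], [0.996, -0.088, 0.0], [0.0, -0.0, -1.0]]
contact_force: [0.2, -3.3, 0.9]
finger_gap: 39.7
gripper_force: 1.7
[[270, np.float64(258.5)], [282, np.float64(258.5)], [294, np.float64(258.5)]] [[-156.2    5.5]
 [-156.2    0. ]
 [-156.2   -5.4]] tcp [-167.3    1.8]
```

```bash
python3 -m pendant '[{"rx":0,"ry":0,"rz":0,"dx":0.02,"dy":0.18,"dz":0,"claw":40},{"rx":0,"ry":0,"rz":0,"dx":0.04,"dy":0.36,"dz":0,"claw":40},{"rx":0,"ry":0,"rz":0,"dx":0.05,"dy":0.54,"dz":0,"claw":40},{"rx":0,"ry":0,"rz":0,"dx":0.07,"dy":0.7,"dz":0,"claw":40},{"rx":0,"ry":0,"rz":0,"dx":0.08,"dy":0.82,"dz":0,"claw":40}]'
python3 -m pendant '[{"rx":0,"ry":0,"rz":0,"dx":0,"dy":0.03,"dz":0,"claw":40},{"rx":0,"ry":0,"rz":0,"dx":0.01,"dy":0.06,"dz":0,"claw":40},{"rx":0,"ry":0,"rz":0,"dx":0.01,"dy":0.06,"dz":0,"claw":40}]'
```

```text
time_s: 5.2
eef_pos: [512.8, -67.6, 2.1]
tool_rot: [[0.088, 0.996, -0.0], [0.996, -0.088, 0.0], [0.0, -0.0, -1.0]]
contact_force: [-0.5, -2.7, -1.1]
finger_gap: 40.1
gripper_force: 1.3
time_s: 5.5
eef_pos: [513.2, -65.2, 2.2]
tool_rot: [[0.088, 0.996, -0.0], [0.996, -0.088, 0.001], [0.001, -0.001, -1.0]]
contact_force: [-0.1, -0.4, -0.8]
finger_gap: 40.2
gripper_force: 0.5
```

```bash
for i in 1; do python3 -m pendant '[{"rx":0,"ry":0,"rz":0,"dx":0,"dy":0.02,"dz":0,"claw":40},{"rx":0,"ry":0,"rz":0,"dx":0,"dy":0.04,"dz":0,"claw":40}]'; done | grep -E "eef|force"
python3 -m pendant '[{"rx":0,"ry":0,"rz":0,"dx":0,"dy":0.02,"dz":0,"claw":40},{"rx":0,"ry":0,"rz":0,"dx":0,"dy":0.04,"dz":0,"claw":40}]' | grep -E "eef|force"
python3 -m pendant '[{"rx":0,"ry":0,"rz":0,"dx":0,"dy":0.02,"dz":0,"claw":40},{"rx":0,"ry":0,"rz":0,"dx":0,"dy":0.02,"dz":0,"claw":40}]' | grep -E "eef|force"
```

```text
eef_pos: [513.4, -63.7, 2.2]
contact_force: [-0.3, -1.8, -1.9]
gripper_force: 1.1
eef_pos: [513.6, -63.4, 2.3]
contact_force: [-0.1, -8.8, -2.7]
gripper_force: 4.5
eef_pos: [513.7, -63.3, 2.3]
contact_force: [-0.7, -11.0, -3.2]
gripper_force: 5.1
```

```bash
python3 -m pendant '[{"rx":0,"ry":0,"rz":0,"dx":0,"dy":0.03,"dz":0,"claw":40},{"rx":0,"ry":0,"rz":0,"dx":0,"dy":0.03,"dz":0,"claw":40}]' | grep -E "eef|force"
python3 -m pendant '[{"rx":0,"ry":0,"rz":0,"dx":-0.01,"dy":-0.15,"dz":0,"claw":40},{"rx":0,"ry":0,"rz":0,"dx":-0.03,"dy":-0.4,"dz":0,"claw":40},{"rx":0,"ry":0,"rz":0,"dx":-0.04,"dy":-0.5,"dz":0.4,"claw":40},{"rx":0,"ry":0,"rz":0,"dx":-0.04,"dy":-0.5,"dz":1.3,"claw":40},{"rx":0,"ry":0,"rz":0,"dx":-0.04,"dy":-0.5,"dz":2.2,"claw":40}]'
python3 -m pendant '[{"rx":0,"ry":0,"rz":0,"dx":0,"dy":0,"dz":0.9,"claw":60},{"rx":0,"ry":0,"rz":0,"dx":0,"dy":0,"dz":1.8,"claw":60},{"rx":0,"ry":0,"rz":0,"dx":0,"dy":0,"dz":2.2,"claw":60},{"rx":0,"ry":0,"rz":0,"dx":0,"dy":0,"dz":2.4,"claw":60},{"rx":0,"ry":0,"rz":0,"dx":0,"dy":0,"dz":2.4,"claw":60}]'
python3 w.py w5
```

```text
eef_pos: [513.8, -63.3, 2.4]
contact_force: [-0.5, -14.3, -2.4]
gripper_force: 7.0
time_s: 6.8
eef_pos: [510.4, -84.0, 112.9]
tool_rot: [[0.088, 0.996, -0.002], [0.996, -0.088, 0.002], [0.002, -0.002, -1.0]]
contact_force: [0.8, -0.1, -0.6]
finger_gap: 40.0
gripper_force: 0.0
time_s: 7.3
eef_pos: [512.2, -84.1, 233.4]
tool_rot: [[0.088, 0.996, 0.003], [0.996, -0.088, 0.0], [0.001, 0.003, -1.0]]
contact_force: [-0.5, 0.1, -0.1]
finger_gap: 60.1
gripper_force: 0.0
w5 7.3 [512.2 -84.1 233.4] [[0.088, 0.996, 0.003], [0.996, -0.088, 0.0], [0.001, 0.003, -1.0]] [-0.5  0.1 -0.1]
```

View pics/w5.png

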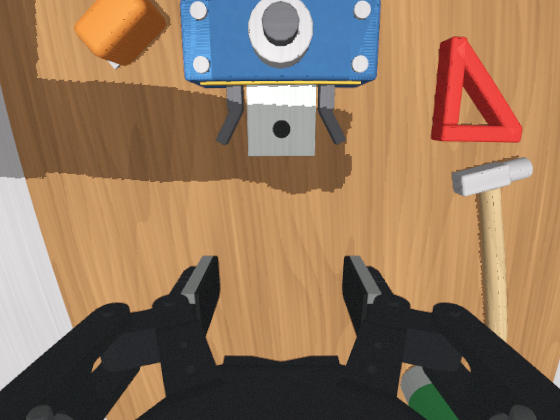

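The bar lies centred in the lane: trailing edge at (281,156), dot at (281,129), pushed to a hard stop at 14 N. Next is the plug, viewed from two places.

```bash
python3 -m pendant '[{"rx":0,"ry":0,"rz":0,"dx":0.1,"dy":0.9,"dz":0.1,"claw":80},{"rx":0,"ry":0,"rz":0,"dx":0.1,"dy":1.8,"dz":0.1,"claw":80},{"rx":0,"ry":0,"rz":0,"dx":0.1,"dy":2.7,"dz":0.1,"claw":80},{"rx":0,"ry":0,"rz":0,"dx":0.1,"dy":3.6,"dz":0.1,"claw":80},{"rx":0,"ry":0,"rz":0,"dx":0.1,"dy":4.5,"dz":0.1,"claw":80}]' >/dev/null
python3 -m pendant '[{"rx":0,"ry":0,"rz":0,"dx":0,"dy":0.5,"dz":0,"claw":80},{"rx":0,"ry":0,"rz":0,"dx":0,"dy":0.5,"dz":0,"claw":80},{"rx":0,"ry":0,"rz":0,"dx":0,"dy":0.5,"dz":0,"claw":80}]' >/dev/null
python3 w.py A
python3 -m pendant '[{"rx":0,"ry":0,"rz":0,"dx":0,"dy":0.8,"dz":0,"claw":80},{"rx":0,"ry":0,"rz":0,"dx":0,"dy":1.6,"dz":0,"claw":80},{"rx":0,"ry":0,"rz":0,"dx":0,"dy":2.0,"dz":0,"claw":80},{"rx":0,"ry":0,"rz":0,"dx":0,"dy":2.0,"dz":0,"claw":80},{"rx":0,"ry":0,"rz":0,"dx":0,"dy":2.0,"dz":0,"claw":80}]' >/dev/null
python3 w.py B
python3 -c "
import cv2,numpy as np
a=cv2.imread('pics/A.png');b=cv2.imread('pics/B.png');cv2.imwrite('pics/AB.png',cv2.resize(np.vstack([a[:260],b[:300]]),None,fx=1.07,fy=1.07))"
```

```text
A 8.15 [515.2 165.9 235.2] [[0.087, 0.996, -0.004], [0.996, -0.087, -0.002], [-0.002, -0.004, -1.0]] [ 1.1 -1.3  0.4]
B 8.7 [516.3 264.5 236.7] [[0.089, 0.996, -0.001], [0.996, -0.089, -0.001], [-0.002, -0.001, -1.0]] [-0.3 -0.4 -0.1]
```

View pics/AB.png

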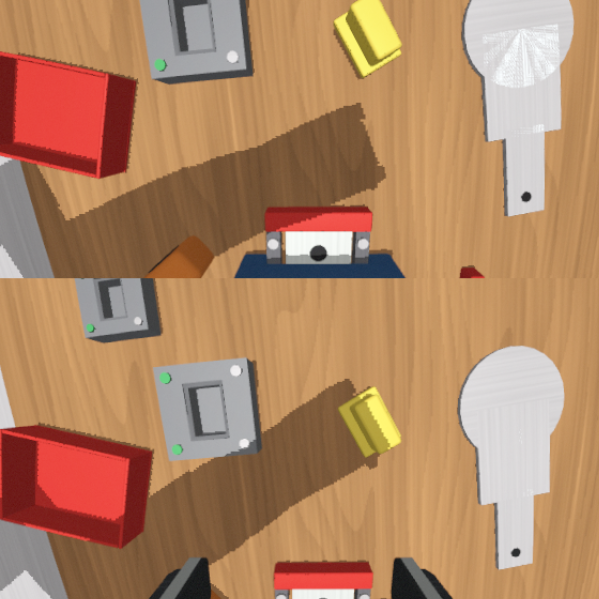

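View A shows the bar end meeting the red stop at (318,232), with no wood between them. View B shows the box with lamps at (154,93), (165,160), (219,86) and (228,154), its hole at (194,123), and the plug at about (346,134).

Run:
```python
from h import *
import pickle
I={n:cv2.imread(f"pics/{n}.png")[:,:,::-1].copy() for n in "AB"};C={n:pickle.load(open(f"pics/{n}.pkl","rb")) for n in "AB"}
def lamps(n,y1,x0=130,x1=245):
    H=hsv(I[n]);h,s,v=[H[...,i].astype(int) for i in range(3)];out={}
    for nm,m in(("g",(h>45)&(h<80)&(s>90)),("w",(s<25)&(v>190))):
        z=np.zeros(m.shape,bool);z[:y1,x0:x1]=m[:y1,x0:x1]
        z[:70]&=(n=="A")
        out[nm]=[np.round(k.reshape(-1,2).mean(0),1).tolist() for k in blobs(z,15)]
    return out
print(lamps("A",75),lamps("B",175))
H=hsv(I["B"]);V=H[...,2].astype(int);h=H[...,0].astype(int);s=H[...,1]
Y=(h>20)&(h<35)&(s>110);Y[:,:300]=0;Y[200:]=0;Y[:,400:]=0
print("yellow",Y.sum(),np.histogram(V[Y],bins=range(60,261,20)))
for t in range(80,260,20):
    ks=blobs(Y&(V>=t)&(V<t+20),30)
    print(t,[(len(k),cv2.contourArea(k),np.round(cv2.boxPoints(cv2.minAreaRect(k))).tolist()) for k in ks[:3]])
g=cv2.cvtColor(I["B"],cv2.COLOR_RGB2GRAY);print("profile row123",g[123,145:245:2].tolist());print("col194",g[75:175:2,194].tolist())
cr=I["B"][75:185,290:400];cr2=I["B"][75:185,135:245];cv2.imwrite("pics/cr.png",cv2.resize(np.hstack([cr2,cr]),None,fx=3.6,fy=3.6,interpolation=cv2.INTER_NEAREST)[:,:,::-1])
```

```text
{'g': [[149.4, 60.1]], 'w': [[216.7, 52.6]]} {'g': [[154.1, 92.9], [165.2, 159.8]], 'w': [[219.7, 85.8], [227.4, 154.0]]}
yellow 2323 (array([  0,   0,   0, 230, 148, 277, 829,  88, 138, 613]), array([ 60,  80, 100, 120, 140, 160, 180, 200, 220, 240, 260]))
80 []
100 []
120 [(89, 138.5, [[326.0, 121.0], [330.0, 119.0], [352.0, 162.0], [349.0, 164.0]])]
140 []
160 [(117, 77.5, [[330.0, 118.0], [341.0, 113.0], [362.0, 161.0], [351.0, 165.0]])]
180 [(104, 377.0, [[333.0, 119.0], [341.0, 114.0], [365.0, 156.0], [356.0, 161.0]]), (125, 322.5, [[316.0, 114.0], [335.0, 109.0], [349.0, 163.0], [329.0, 168.0]])]
200 []
220 [(98, 48.0, [[348.0, 106.0], [352.0, 104.0], [375.0, 148.0], [371.0, 150.0]])]
240 [(120, 494.0, [[341.0, 114.0], [353.0, 108.0], [376.0, 152.0], [364.0, 158.0]]), (27, 35.5, [[341.0, 102.0], [353.0, 102.0], [353.0, 108.0], [341.0, 108.0]])]
profile row123 [151, 149, 160, 166, 166, 167, 167, 167, 168, 170, 168, 167, 169, 170, 156, 127, 133, 77, 67, 66, 70, 173, 173, 173, 174, 173, 175, 174, 174, 174, 174, 173, 134, 162, 175, 173, 175, 176, 175, 176, 177, 176, 176, 176, 177, 156, 65, 67, 87, 152]
col194 [164, 168, 170, 171, 173, 173, 173, 173, 173, 173, 169, 139, 134, 77, 169, 173, 174, 174, 173, 172, 172, 173, 174, 173, 172, 173, 174, 174, 174, 175, 175, 172, 175, 173, 173, 87, 132, 142, 170, 172, 172, 172, 172, 172, 172, 171, 172, 165, 99, 98]
```

View pics/cr.png

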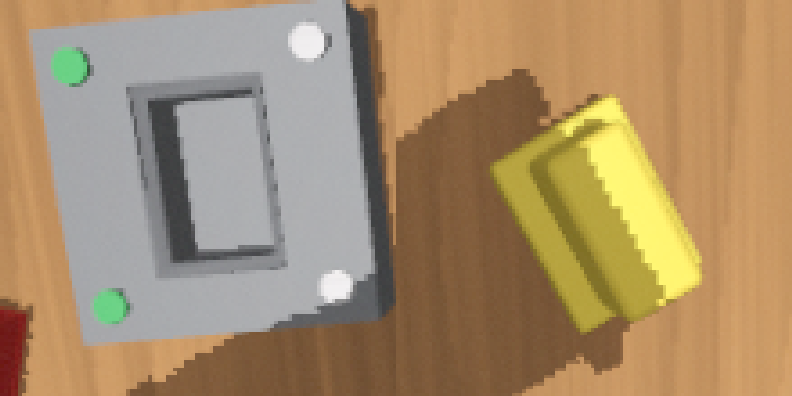

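Run:
```python
from h import *
import pickle
C={n:pickle.load(open(f"pics/{n}.pkl","rb")) for n in "AB"};ct=cam("top")
print("lamp tri",np.round(tri(C["A"],[[149.4,60.1],[216.7,52.6]],C["B"],[[165.2,159.8],[227.4,154.0]]),1).tolist())
L=on(C["B"],[[154.1,92.9],[165.2,159.8],[219.7,85.8],[227.4,154.0]],47)[:,:2];print("lamps",np.round(L,1).tolist(),L.mean(0))
def q(P):
    P=np.float32(P);a=(P[2]-P[1]+P[3]-P[0])/2;b=(P[1]-P[0]+P[2]-P[3])/2
    return np.round([*P.mean(0),np.linalg.norm(a),np.degrees(np.arctan2(a[1],a[0]))%180,np.linalg.norm(b),np.degrees(np.arctan2(b[1],b[0]))%180],1)
print("hole@45",q(on(C["B"],[[170.6,99.4],[207.8,95.3],[214.4,148.1],[178.9,151.9]],45)[:,:2]))
g=[[332.8,120.8],[350.8,108.9],[374.4,149.4],[355,163.9]]
for z in(70,75,80):print("grip",z,q(on(C["B"],g,z)[:,:2]))
# A view: grip top = bright faces; left-lower rear edges
A=cv2.imread("pics/A.png")[:,:,::-1].copy();H=hsv(A);h=H[...,0].astype(int);s=H[...,1];V=H[...,2].astype(int)
Y=(h>20)&(h<35)&(s>110);Y[:,:290]=0;Y[90:]=0;Y[:,400:]=0
print(np.histogram(V[Y],bins=range(60,261,20))[0])
for t in((120,180),(180,215),(215,240),(240,256)):
    for k in blobs(Y&(V>=t[0])&(V<t[1]),40)[:2]:print(t,cv2.contourArea(k),cv2.approxPolyDP(k,2.5,True).reshape(-1,2).tolist())
print("plug flange outline B @37",)
B=cv2.imread("pics/B.png")[:,:,::-1].copy();H=hsv(B);h=H[...,0].astype(int);s=H[...,1]
Y=(h>20)&(h<35)&(s>110);Y[:,:300]=0;Y[200:]=0;Y[:,400:]=0
print(cv2.approxPolyDP(blobs(Y)[0],2,True).reshape(-1,2).tolist())
```

```text
lamp tri [[398.1, 306.2, 47.8, 0.1], [465.3, 305.8, 47.5, 0.7]]
lamps [[398.6, 374.2], [397.7, 306.1], [466.0, 373.9], [464.8, 305.8]] [431.79444221 340.01501487]
hole@45 [4.327e+02 3.396e+02 5.340e+01 8.930e+01 3.850e+01 2.000e-01]
grip 70 [592.4 314.1  46.5 116.7  21.6  30.9]
grip 75 [591.3 314.4  45.7 116.7  21.2  30.9]
grip 80 [590.2 314.8  45.  116.7  20.9  30.9]
[   0    0    0  539   78   74   67  132  198 1889]
(120, 180) 486.0 [[327, 6], [323, 18], [346, 61], [373, 45], [353, 55]]
(120, 180) 64.0 [[312, 22], [335, 68], [341, 71]]
(240, 256) 1223.0 [[336, 0], [330, 8], [355, 53], [373, 39], [354, 1]]
(240, 256) 505.5 [[313, 19], [340, 70], [373, 50], [372, 47], [346, 63], [322, 20], [323, 12]]
plug flange outline B @37
[[350, 101], [316, 120], [341, 167], [351, 161], [357, 163], [374, 153], [374, 146]]
```

Run:
```python
from h import *
import pickle
C={n:pickle.load(open(f"pics/{n}.pkl","rb")) for n in "AB"}
print(np.round(tri(C["A"],[[355,54],[373,40],[340,71]],C["B"],[[355,163.5],[374,149],[341,167]]),1).tolist())
P=on(C["B"],[[350,101],[316,120],[341,167],[374,149]],37);Pa=on(C["A"],[[313,20],[340,71],[373,50]],37)
print(np.round(P[:,:2],1).tolist(),np.round(Pa[:,:2],1).tolist())
an=lambda a,b:np.degrees(np.arctan2(*(b-a)[[1,0]]))
print("yaw",an(P[2],P[1]),an(Pa[1],Pa[0]),"x",an(P[1],P[0]),an(Pa[1],Pa[2]))
# centre from flange left edge corners
for Q in((P[1]+P[2])/2,(Pa[0]+Pa[1])/2):
    for t in (116.5,):
        t=np.radians(t-90);print("centre",np.round(Q[:2]+21*np.array([np.cos(t),np.sin(t)]),1))
```

```text
[[592.5, 288.2, 75.2, 1.1], [611.8, 300.0, 69.3, 1.1], [585.6, 279.6, 36.6, 1.0]]
[[597.3, 348.0], [560.8, 331.8], [585.0, 279.7], [621.6, 296.2]] [[561.9, 329.3], [586.1, 279.6], [620.2, 297.1]]
yaw 114.98845937124347 115.91048081212143 x 23.942088773073085 27.186805120377162
centre [591.7 315.1]
centre [592.8 313.8]
```

```bash
python3 -m pendant '[{"rx":0,"ry":0,"rz":1.5,"dx":0.5,"dy":0.3,"dz":-0.4,"claw":60},{"rx":0,"ry":0,"rz":3,"dx":1,"dy":0.6,"dz":-0.9,"claw":60},{"rx":0,"ry":0,"rz":4.5,"dx":1.51,"dy":1,"dz":-1.4,"claw":60},{"rx":0,"ry":0,"rz":6,"dx":1.51,"dy":1,"dz":-1.9,"claw":60},{"rx":0,"ry":0,"rz":6.2,"dx":1.51,"dy":1,"dz":-2,"claw":60}]' >/dev/null
python3 -m pendant '[{"rx":0,"ry":0,"rz":0,"dx":0,"dy":0,"dz":0,"claw":60},{"rx":0,"ry":0,"rz":0,"dx":0,"dy":0,"dz":0,"claw":60}]'
```

```text
time_s: 9.45
eef_pos: [592.3, 315.1, 138.9]
tool_rot: [[-0.435, 0.9, 0.001], [0.9, 0.435, 0.001], [-0.0, 0.001, -1.0]]
contact_force: [0.3, -0.6, 0.3]
finger_gap: 60.3
gripper_force: 0.0
```

```bash
python3 -m pendant '[{"rx":0,"ry":0,"rz":0,"dx":0,"dy":0,"dz":-0.6,"claw":60},{"rx":0,"ry":0,"rz":0,"dx":0,"dy":0,"dz":-1.2,"claw":60},{"rx":0,"ry":0,"rz":0,"dx":-0.01,"dy":0,"dz":-1.6,"claw":60},{"rx":0,"ry":0,"rz":0,"dx":-0.01,"dy":-0.01,"dz":-1.86,"claw":60},{"rx":0,"ry":0,"rz":0,"dx":-0.01,"dy":-0.01,"dz":-1.86,"claw":60}]' 40 | grep -E "eef|force"
python3 -m pendant '[{"rx":0,"ry":0,"rz":0,"dx":0,"dy":0,"dz":0,"claw":45},{"rx":0,"ry":0,"rz":0,"dx":0,"dy":0,"dz":0,"claw":34},{"rx":0,"ry":0,"rz":0,"dx":0,"dy":0,"dz":0,"claw":27},{"rx":0,"ry":0,"rz":0,"dx":0,"dy":0,"dz":0,"claw":15},{"rx":0,"ry":0,"rz":0,"dx":0,"dy":0,"dz":0,"claw":15}]' 40
python3 -m pendant '[{"rx":0,"ry":0,"rz":0,"dx":0,"dy":0,"dz":0,"claw":15},{"rx":0,"ry":0,"rz":0,"dx":0,"dy":0,"dz":0,"claw":15}]' 40
```

```text
eef_pos: [590.8, 314.8, 44.0]
contact_force: [0.4, -0.1, -1.0]
gripper_force: 0.0
time_s: 10.45
eef_pos: [592.3, 315.9, 45.6]
tool_rot: [[-0.438, 0.899, 0.002], [0.899, 0.438, 0.001], [0.0, 0.002, -1.0]]
contact_force: [-1.0, -1.1, 5.6]
finger_gap: 23.4
gripper_force: 43.1
time_s: 10.65
eef_pos: [592.3, 315.9, 45.7]
tool_rot: [[-0.438, 0.899, 0.002], [0.899, 0.438, 0.001], [0.0, 0.002, -1.0]]
contact_force: [-1.2, -0.2, 5.2]
finger_gap: 23.3
gripper_force: 43.1
```

```bash
python3 -m pendant '[{"rx":0,"ry":0,"rz":0,"dx":0,"dy":0,"dz":0.3,"claw":15},{"rx":0,"ry":0,"rz":0,"dx":0,"dy":0,"dz":0.9,"claw":15},{"rx":0,"ry":0,"rz":0,"dx":0,"dy":0,"dz":1.6,"claw":15},{"rx":0,"ry":0,"rz":0,"dx":0,"dy":0,"dz":1.8,"claw":15},{"rx":0,"ry":0,"rz":0,"dx":0,"dy":0,"dz":1.8,"claw":15}]' >/dev/null
python3 -m pendant '[{"rx":0,"ry":0,"rz":-1.3,"dx":-0.8,"dy":0.1,"dz":0,"claw":15},{"rx":0,"ry":0,"rz":-2.6,"dx":-1.6,"dy":0.2,"dz":0,"claw":15},{"rx":0,"ry":0,"rz":-3.9,"dx":-2.4,"dy":0.3,"dz":0,"claw":15},{"rx":0,"ry":0,"rz":-5.3,"dx":-3.0,"dy":0.4,"dz":0,"claw":15},{"rx":0,"ry":0,"rz":-5.33,"dx":-3.2,"dy":0.48,"dz":0,"claw":15}]' >/dev/null
python3 -m pendant '[{"rx":0,"ry":0,"rz":0,"dx":0,"dy":0,"dz":0,"claw":15},{"rx":0,"ry":0,"rz":0,"dx":0,"dy":0,"dz":0,"claw":15}]'
python3 w.py H
python3 - <<'E'
import sys;sys.path.insert(0,'.')
from h import *
import pickle
c=pickle.load(open("pics/H.pkl","rb"));im=cv2.imread("pics/H.png")[:,:,::-1].copy();H=hsv(im);h,s,v=[H[...,i].astype(int) for i in range(3)]
Y=(h>20)&(h<35)&(s>110)&(v>60);Y[:150]=0
k=blobs(Y,100)[0];print(cv2.approxPolyDP(k,3,True).reshape(-1,2).tolist())
E
```

```text
time_s: 11.85
eef_pos: [432.2, 339.6, 133.6]
tool_rot: [[0.011, 1.0, 0.0], [1.0, -0.011, -0.0], [-0.0, 0.0, -1.0]]
contact_force: [-0.7, -0.5, -1.5]
finger_gap: 23.2
gripper_force: 42.3
H 11.85 [432.2 339.6 133.6] [[0.011, 1.0, 0.0], [1.0, -0.011, -0.0], [-0.0, 0.0, -1.0]] [-0.7 -0.5 -1.5]
[[244, 205], [240, 211], [241, 252], [250, 251], [255, 343], [261, 348], [301, 348], [307, 342], [310, 252], [320, 252], [321, 210], [318, 205]]
```

View pics/H.png

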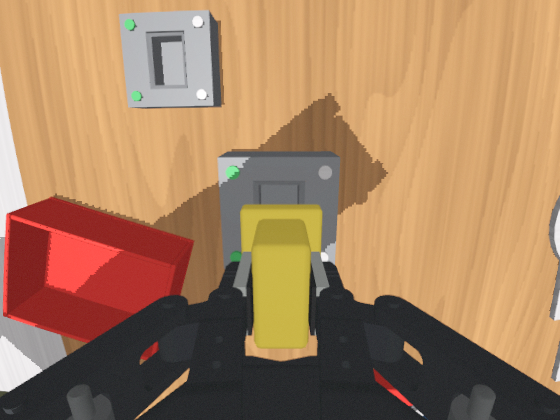

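The plug hangs straight in the grip. The lower front edge of its flange is at row 205 (columns 241–321), with the larger box's lamps behind at (232,172) and (325,173).

Run:
```python
from h import *
import pickle
c=pickle.load(open("pics/H.pkl","rb"));R=np.array([[.011,1,0],[1,-.011,0],[0,0,-1]]);t=np.array([432.2,339.6,133.6])
im=cv2.imread("pics/H.png")[:,:,::-1].copy();H=hsv(im);h,s,v=[H[...,i].astype(int) for i in range(3)]
G=(h>45)&(h<80)&(s>90);G[:160]=0;G[185:]=0;G[:,:225]=0;G[:,245:]=0;q=np.argwhere(G).mean(0)[::-1]
W=(s<30)&(v>130);W[:163]=0;W[183:]=0;W[:,:315]=0;W[:,335:]=0;w=np.argwhere(W).mean(0)[::-1]
print(q,w,on(c,[q,w],47).round(1).tolist())
for z in(110.9,112.9,114.9):
    P=on(c,[[241.5,211],[320.5,211],[260,204.5],[281,204.5],[300,204.5]],z);print(z,((P-t)@R).round(1)[:,:2].tolist())
print("col281 V",v[195:265:2,281].tolist()); print("col246 V",v[195:262:2,246].tolist())
```

```text
[232.54744526 171.99270073] [324.70886076 172.19620253] [[398.4, 374.2, 47.0], [466.3, 373.2, 47.0]]
110.9 [[23.0, -20.3], [23.0, 23.1], [26.7, -10.1], [26.7, 1.4], [26.7, 11.8]]
112.9 [[23.6, -20.1], [23.5, 22.8], [27.2, -9.9], [27.2, 1.4], [27.2, 11.6]]
114.9 [[24.2, -19.8], [24.1, 22.6], [27.8, -9.8], [27.8, 1.4], [27.8, 11.5]]
col281 V [116, 115, 116, 116, 118, 165, 167, 187, 201, 204, 203, 203, 172, 164, 165, 166, 166, 167, 165, 166, 166, 168, 168, 166, 171, 185, 197, 199, 202, 203, 202, 203, 203, 203, 201]
col246 V [115, 115, 116, 116, 115, 165, 169, 187, 200, 203, 203, 203, 203, 204, 203, 202, 204, 203, 204, 203, 202, 203, 202, 203, 203, 203, 202, 204, 179, 128, 126, 126, 128, 126]
```

```bash
python3 -m pendant '[{"rx":0,"ry":0,"rz":0,"dx":-0.015,"dy":0.035,"dz":-0.3,"claw":15},{"rx":0,"ry":0,"rz":0,"dx":-0.015,"dy":0.035,"dz":-0.6,"claw":15},{"rx":0,"ry":0,"rz":0,"dx":-0.015,"dy":0.035,"dz":-0.75,"claw":15},{"rx":0,"ry":0,"rz":0,"dx":-0.015,"dy":0.035,"dz":-0.75,"claw":15}]' | grep -E "eef|force"
python3 -m pendant '[{"rx":0,"ry":0,"rz":0,"dx":0,"dy":0,"dz":-0.04,"claw":15},{"rx":0,"ry":0,"rz":0,"dx":0,"dy":0,"dz":-0.08,"claw":15},{"rx":0,"ry":0,"rz":0,"dx":0,"dy":0,"dz":-0.12,"claw":15},{"rx":0,"ry":0,"rz":0,"dx":0,"dy":0,"dz":-0.16,"claw":15},{"rx":0,"ry":0,"rz":0,"dx":0,"dy":0,"dz":-0.16,"claw":15}]' | grep -E "eef|force"
```

```text
eef_pos: [430.9, 340.4, 95.4]
contact_force: [-0.5, -1.0, -0.5]
gripper_force: 42.3
eef_pos: [430.6, 341.2, 88.7]
contact_force: [0.2, 0.4, -1.9]
gripper_force: 42.3
```

```bash
python3 -m pendant '[{"rx":0,"ry":0,"rz":0,"dx":0.01,"dy":0,"dz":-0.05,"claw":15},{"rx":0,"ry":0,"rz":0,"dx":0.01,"dy":0,"dz":-0.1,"claw":15},{"rx":0,"ry":0,"rz":0,"dx":0.01,"dy":0,"dz":-0.1,"claw":15}]' | grep -E "eef|force"
python3 -m pendant '[{"rx":0,"ry":0,"rz":0,"dx":0,"dy":0,"dz":-0.04,"claw":15},{"rx":0,"ry":0,"rz":0,"dx":0,"dy":0,"dz":-0.08,"claw":15},{"rx":0,"ry":0,"rz":0,"dx":0,"dy":0,"dz":-0.08,"claw":15}]' | grep -E "eef|force"
```

```text
eef_pos: [430.9, 341.0, 83.4]
contact_force: [-0.5, -0.9, -0.5]
gripper_force: 42.3
eef_pos: [431.0, 341.1, 79.5]
contact_force: [-1.1, -0.1, -1.4]
gripper_force: 42.3
```

```bash
python3 -m pendant '[{"rx":0,"ry":0,"rz":0,"dx":0,"dy":0,"dz":-0.06,"claw":15},{"rx":0,"ry":0,"rz":0,"dx":0,"dy":0,"dz":-0.12,"claw":15},{"rx":0,"ry":0,"rz":0,"dx":0,"dy":0,"dz":-0.18,"claw":15},{"rx":0,"ry":0,"rz":0,"dx":0,"dy":0,"dz":-0.22,"claw":15},{"rx":0,"ry":0,"rz":0,"dx":0,"dy":0,"dz":-0.22,"claw":15}]' | grep -E "eef|force"
python3 -m pendant '[{"rx":0,"ry":0,"rz":0,"dx":0,"dy":0,"dz":-0.04,"claw":15},{"rx":0,"ry":0,"rz":0,"dx":0,"dy":0,"dz":-0.06,"claw":15},{"rx":0,"ry":0,"rz":0,"dx":0,"dy":0,"dz":-0.06,"claw":15}]' | grep -E "eef|force"
```

```text
eef_pos: [430.9, 341.0, 68.3]
contact_force: [-0.8, -0.0, -0.5]
gripper_force: 42.3
eef_pos: [431.3, 341.3, 65.8]
contact_force: [0.1, 0.2, -0.9]
gripper_force: 42.2
```

```bash
python3 -m pendant '[{"rx":0,"ry":0,"rz":0,"dx":0,"dy":0,"dz":-0.03,"claw":15},{"rx":0,"ry":0,"rz":0,"dx":0,"dy":0,"dz":-0.03,"claw":15}]' | grep -E "eef|force"
python3 -m pendant '[{"rx":0,"ry":0,"rz":0,"dx":0,"dy":0,"dz":-0.03,"claw":15},{"rx":0,"ry":0,"rz":0,"dx":0,"dy":0,"dz":-0.03,"claw":15}]' | grep -E "eef|force"
```

```text
eef_pos: [431.3, 341.3, 65.6]
contact_force: [-1.4, -2.9, 7.9]
gripper_force: 43.3
eef_pos: [431.3, 341.3, 65.6]
contact_force: [-3.9, -4.1, 18.3]
gripper_force: 44.7
```

Home at TCP z 65.6 (65.7 expected), with a firm stop. Releasing.

```bash
python3 -m pendant '[{"rx":0,"ry":0,"rz":0,"dx":0,"dy":0,"dz":0.03,"claw":15},{"rx":0,"ry":0,"rz":0,"dx":0,"dy":0,"dz":0.03,"claw":40},{"rx":0,"ry":0,"rz":0,"dx":0,"dy":0,"dz":0.03,"claw":50},{"rx":0,"ry":0,"rz":0,"dx":0,"dy":0,"dz":0.03,"claw":50},{"rx":0,"ry":0,"rz":0,"dx":0,"dy":0,"dz":0.03,"claw":50}]' | grep -E "eef|force|gap"
python3 -m pendant '[{"rx":0,"ry":0,"rz":0,"dx":0,"dy":0,"dz":0.3,"claw":50},{"rx":0,"ry":0,"rz":0,"dx":0,"dy":0,"dz":1,"claw":50},{"rx":0,"ry":0,"rz":0,"dx":0,"dy":0,"dz":1.9,"claw":50},{"rx":0,"ry":0,"rz":0,"dx":0,"dy":-0.9,"dz":2.7,"claw":50},{"rx":0,"ry":0,"rz":0,"dx":0,"dy":-1.6,"dz":3.4,"claw":50}]' | grep -E "eef|force"
python3 -m pendant '[{"rx":0,"ry":0,"rz":0,"dx":0,"dy":0,"dz":0,"claw":50},{"rx":0,"ry":0,"rz":0,"dx":0,"dy":0,"dz":0,"claw":50}]' | grep -E "time"
python3 w.py F
python3 - <<'E'
from h import *
import pickle
c=pickle.load(open("pics/F.pkl","rb"));im=cv2.imread("pics/F.png")[:,:,::-1].copy();H=hsv(im);h,s,v=[H[...,i].astype(int) for i in range(3)]
Y=(h>20)&(h<35)&(s>110)&(v>60);k=max(blobs(Y,100),key=cv2.contourArea);print(cv2.boundingRect(k),rect(c,k,57))
t=get_image("top");top=cv2.resize(t[150:260,100:300],(560,308),interpolation=cv2.INTER_CUBIC)
cv2.imwrite("pics/fin.png",np.vstack([im[:290],top])[:,:,::-1])
E
```

```text
eef_pos: [431.1, 341.2, 64.0]
contact_force: [0.3, 0.2, 0.8]
finger_gap: 49.8
gripper_force: 0.0
eef_pos: [431.2, 267.9, 228.7]
contact_force: [1.3, -0.4, -0.2]
gripper_force: 0.0
time_s: 15.8
F 15.8 [431.9 268.  228.4] [[0.014, 1.0, 0.002], [1.0, -0.014, 0.002], [0.002, 0.002, -1.0]] [ 0.5  0.9 -0.3]
(258, 88, 43, 61) [432.9 340.7  56.3  41.4  89.2]
```

View pics/fin.png

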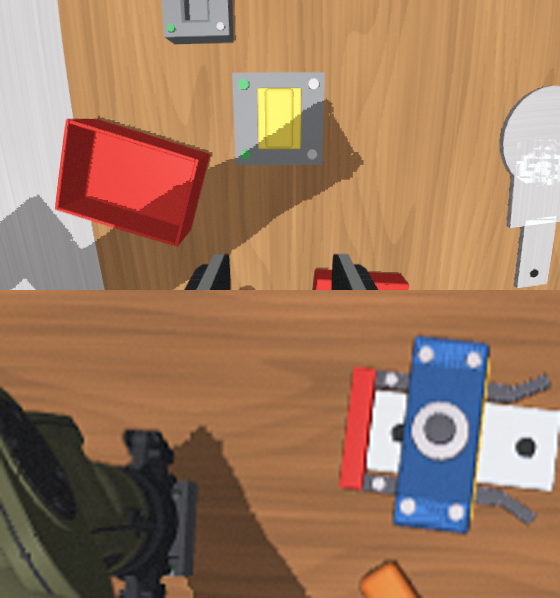

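The plug sits flush and square on the larger box, with its flange at (279,118). The bar is under the bridge with its end at the red stop (368,430). The gripper is clear of both.

```bash
python3 -c "from rig import *;print(close_job())"
```

```text
the job is handed in; nothing more can be done
None
```

The bar is up against the red back stop under the bridge, the key plug is fully home in the larger interlock box, both are released, and the job was handed in at about 16 s of the 72 s allowed.

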